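Hang the ring rack on the carrying bar and lift the bar level

TASK

Hook the ring rack over the carrying bar at the blue band near the bar's end, then slide it along the bar until it is up against the red stop collar, and let go of it. Then grip the bar by its black centre handle, lift it with the rack hanging on it about 100 mm straight up out of the forks, and keep it level and still in the air: finish while still holding it there. Leave the jar, the bottle and the screwdriver alone.

Things in the scene. Friction and masses are not known exactly. Their poses are not given: they have to be found in the camera images.
- stand: Fixed cradle stand: steel drip tray 130 x 370 mm (rim 14 mm high) with two grey forked posts at its ends, 290 mm apart inside. Origin: centre of its underside, on the bench. y runs along the bar, which lies loose on the posts, underside 120 mm up; prongs and end stops rise up to 14 mm beside it, 2 mm play across, 3 mm lengthwise each way. It lifts straight up out.
- bar: Loose square copper bar, 12 x 340 x 12 mm, 0.45 kg, in the forks. Origin: centre of its underside (120 mm up at start); y along it, towards its blue and red end; z up. Along y: brass counterweight -72 to -52 mm, black handle -20 to 20, red collar (22 x 22 mm) 44 to 50, painted blue band 103 to 127, +y fork from 145 mm on.
- bar_handle (a point): Point to grip on the bar's black handle: an upright plate on the middle of the bar, 8 mm thick (bar's x), 40 mm long (bar's y), rising 44 mm above the bar's top. This point lies 26 mm above the bar's top (38 mm above its underside), 18 mm below the plate's top edge.
- bar_collar (a point): On the outer (+y) face of the red stop collar, at the height of the bar's top face, mid width. The rack's saddle is 24 mm long, so its centre stands 12 mm beyond this face (bar y = 62 mm) when it is against the collar.
- bar_band (a point): Middle of the blue band, on the bar's top face (bar y = 115 mm): where the rack is hooked on.
- hanger: Ring rack: loose rigid A-shaped steel hanger, 0.15 kg, rings fixed on, standing on two feet. 72 (x) x 60 (y) mm over the feet, 132 mm tall. Origin: between the feet, at their underside; z up. y must lie along the bar (either way round). Inverted U seen along y: inside 18 mm wide over its top 24 mm, then widening to 56 mm; open below. Hung, its origin is 78 mm below the bar's underside.
- hanger_saddle (a point): Middle of the underside of the rack's saddle roof, 90 mm above the rack's origin; the roof is 26 mm (x) x 24 mm (y) and comes to rest on the bar's top face.
- hanger_tab (a point): Point to grip on the rack's green tab: an upright plate above the saddle, 6 mm thick (rack's x), 26 mm long (rack's y), from 96 to 132 mm above the rack's origin. This point is 116 mm above the origin, 26 mm above the saddle's underside.
- jar: White closed plastic jar, diameter 52 mm, 55 mm tall, loose on the bench; origin: centre of its underside. Leave alone.
- flask: Amber bottle with black cap, diameter 30 mm, 60 mm tall, loose on the bench; origin: centre of its underside. Leave alone.
- driver: Screwdriver with wooden handle, 170 mm long, lying loose on the bench along its own x; origin: under its middle. Leave alone.

How it is judged (in metres and radians):
On the way, in this order (a step that is already met when the one before it is completed fails the run):
1. the rack is hooked over the bar at the blue band (its centre within 20 mm of the middle of the band), sitting on the bar (x of hanger in the frame of bar between -0.008 and 0.008 m and z of hanger in the frame of bar between -0.083 and -0.073 m and angle between hanger's own z axis and vertical below 0.15 rad and angle between the x axis of hanger and the x axis of bar, either way round below 0.35 rad and y of hanger in the frame of bar between 0.095 and 0.135 m and contact force between hanger and bar above 0.2 N), for 0.2 s.
2. the rack has been slid to the red collar, sits on the bar and has been let go of, the bar still lying in its forks (x of hanger in the frame of bar between -0.008 and 0.008 m and z of hanger in the frame of bar between -0.083 and -0.073 m and angle between hanger's own z axis and vertical below 0.15 rad and angle between the x axis of hanger and the x axis of bar, either way round below 0.35 rad and y of hanger in the frame of bar between 0.055 and 0.071 m and contact force between hanger and the arm below 0.1 N and height (world z) of bar below 0.13 m), for 0.2 s.
At the end, for the whole second after the job is handed in: Bar gripped at its handle (TCP within 35 mm), underside 180 to 290 mm above the bench, clear of the forks, within 5 degrees of level, under 30 mm/s and 0.2 rad/s; rack seated upright astride it, under 40 mm/s, untouched by the robot, saddle centre at bar y 55 to 71 mm (within 9 mm of the collar) (x of hanger in the frame of bar between -0.008 and 0.008 m and z of hanger in the frame of bar between -0.083 and -0.073 m and angle between hanger's own z axis and vertical below 0.15 rad and angle between the x axis of hanger and the x axis of bar, either way round below 0.35 rad and y of hanger in the frame of bar between 0.055 and 0.071 m and height (world z) of bar between 0.18 and 0.29 m and angle between bar's own z axis and vertical below 0.09 rad and linear speed of bar below 0.03 m/s and angular speed of bar below 0.2 rad/s and linear speed of hanger below 0.04 m/s and contact force between bar and the fingers above 1 N and distance between the grasp point and bar_handle below 0.035 m and contact force between each of bar, hanger and stand below 0.05 N and contact force between hanger and the arm below 0.1 N); the arm keeps its last pose, push and grip.
It fails at once if the jar, bottle or screwdriver is moved by more than 20 mm or knocked over (distance of any of jar, flask, driver from where it was at the start of the episode above 0.02 m or angle between any of jar, flask's own z axis and vertical above 0.4 rad).
It fails at once if the rack is tipped by more than 35 degrees (angle between hanger's own z axis and vertical above 0.61 rad).
It fails at once if the bar is tipped by more than 15 degrees (angle between bar's own z axis and vertical above 0.26 rad).
It also fails if it takes over 56 s, if anything falls off the work surface, if the arm or the gripper's body presses on something with over 40 N, if the wrist force passes 120 N, or if a joint passes its speed limit or range.

ROBOT

A 6-joint arm with a two-finger parallel gripper is mounted at the origin on the work surface. World frame = base frame: x ahead of the robot, y to its left, z up, the work surface at z = 0. Lengths are in mm, angles in rad, forces in N, time in s.
With the tool pointing down it reaches from about 400 to 925 mm from the base axis. Payload 12.5 kg.
Tool frame: the origin (TCP) lies between the finger pads, 19 mm behind the fingertips; this is the grasp point; z points along the fingers, y is the line along which they close (so a half turn about z gives the same grasp; the last joint's range is limited). The gripper opens to 95 mm and grips with 3 to 60 N. Pads are 20 mm wide; open, the fingers measure 119 mm over their backs; the gripper's body (75 mm by 180 mm) begins 59 mm behind the grasp point.
Start: joints at [1.084, 0.491, 1.559, -0, 1.092, -0.106], TCP at [232.274, 580.253, 233.461] pointing down, gripper open.
Joint ranges: [-3.1, 3.1], [-0.84, 2.19], [0.05, 2.79], [-1.13, 4.28], [0.06, 2.93], [-2.69, 2.69]. Speed limits (rad/s): [2.22, 2.22, 2.79, 3.14, 3.14, 3.14].

INTERFACE

Orientations are given as [roll, pitch, yaw] about the fixed x, y, z axes, in that order (R = Rz(yaw) Ry(pitch) Rx(roll)).
In Python, from cell import env gives the robot as it stands.
- The arm moves only by the shell command python3 -m inch 'ROWS'. ROWS is JSON, a list of rows, each a list of 7 numbers: the turn, a rotation vector about the tool's x, y, z in rad, then the shift along the tool's x, y, z in cm, then the closure, from -1 (fully open) to 1 (shut). A call has 1 to 20 rows; each row shifts and turns the commanded pose from where the row before left it, along the tool's axes as they then stand; what a row does not reach is not made up. A row lasts 1/8 s, in which the tool goes at most 62.5 mm and 10.7 degrees, less where a joint would pass 70% of its speed; a pose out of reach is approached as far as the arm can. A call with a gripper value outside its range is refused whole. The fingers move at their own pace and stop on an object; the grip force is fixed at half the most. Time passes only in rows, so rows that do not move let the fingers close. It gives the time, the measured TCP pose, the force, the opening and the grip force at its end, in the units of the state.
- env.state(): the state, without advancing time (a new reading comes with each control period).
- env.read_camera(name): name is "side" or "top" or "wrist"; returns a dict with "img" (480x640x3 uint8, red, green, blue), "depth" (480x640 float32, mm along the optical axis (not along the pixel's ray), 0 where there is no reading), "fx", "fy", "cx", "cy" (pixels), "position" and "orientation" of the camera in the world. Camera axes: x right, y down, z forward; pixel columns grow to the right and rows downward; lengths in mm; the calibration is good to about 2 mm. The wrist camera is an equidistant fisheye: a pixel r from the principal point sees the ray r / f radians off the axis. A picture is of the moment at which its call begins.
- env.job_done(): hands the job in; it is judged then, once.
Trained networks look in a picture, given as the dict that the camera call returned (one of the last four; its "shot" number tells which), for a name from the list of things; names that differ only in an ending like _2 or _b are one class to them, and where a whole thing is asked for, a point or a joint stands for the part that bears it (a point fixed in the world has none). Each returns a list of dicts, best first, with "score" (0 to 1); they miss things now and then, are a little off and sometimes report something else, mostly with a low value. They report only what shows in the picture. A call takes as long as a camera call.
- env.find_in(picture, target): "centre" ([x, y, z] in mm, in the coordinates of the camera as it stood for that picture, good to about 4 mm: the middle of the surface that is visible of it).
- env.trace(picture, target): "mask" (480x640 bool, what is visible of it).
The state is a dict: "t": time; "joints": joint angles; "qvel": joint speeds; "tau": joint torques, N m; "eef_pos": TCP position; "tcp_rot": TCP orientation; "ft_force": force on the tool from outside, world axes, zero at the start; "moment": the same for the moment, N m; "opening": opening from 0.0 (shut) to 1.0 (fully open); "grip_force": force on a finger pad.
Only numpy, scipy, OpenCV 4.12 (cv2) and the standard library are available. Lean on these libraries where they do the work, as an engineer would, in place of code of your own. Each camera call takes 0.05 s, during which the arm holds its last target. There are 200 camera calls.

## Working session

There is one attempt and no reset: what is moved stays moved. The work goes in short steps, Python scripts to look and compute and a shell command to move; the robot and the scene stay as the last step left them, time stands still between calls to the robot, and variables do not carry over. Pictures are saved under pics/ and viewed, at most 10 in all, crops included, and the job is handed in when it is done.

```bash
mkdir -p pics; ls; cat > h.py <<'E'
import numpy as np, cv2
from scipy.spatial.transform import Rotation as R
from cell import env
def Rm(o):
    o=np.array(o,float)
    return R.from_euler('xyz',o).as_matrix() if o.shape==(3,) else (R.from_quat(o).as_matrix() if o.shape==(4,) else o)
def cloud(p,mask=None):
    v,u=np.nonzero((p['depth']>0)&(mask if mask is not None else True))
    d=p['depth'][v,u]
    c=np.c_[(u-p['cx'])/p['fx']*d,(v-p['cy'])/p['fy']*d,d]
    return c@Rm(p['orientation']).T+np.array(p['position'])
def w(p,c): return Rm(p['orientation'])@np.array(c)+np.array(p['position'])
E
python3 - <<'E'
from h import *
s=env.state();print({k:np.round(v,3).tolist() for k,v in s.items()})
for n in('top','side'):
    p=env.read_camera(n);cv2.imwrite(f'pics/{n}0.png',p['img'][:,:,::-1])
    print(n,p['position'],p['orientation'])
    for t in('stand','bar','bar_handle','bar_collar','bar_band','hanger','hanger_saddle','hanger_tab','jar','flask','driver'):
        for r in env.find_in(p,t)[:2]: print(t,round(r['score'],2),np.round(w(p,r['centre']),1))
E
```

```text
pics
{'t': 0.0, 'joints': [1.084, 0.492, 1.559, 0.0, 1.092, -0.106], 'qvel': [0.0, 0.0, -0.002, -0.001, 0.0, 0.002], 'tau': [0.002, -61.265, -25.818, 0.069, 0.048, -0.0], 'eef_pos': [232.162, 580.054, 232.883], 'tcp_rot': [-3.141, -0.0, 2.761], 'ft_force': [-0.543, 0.467, 0.219], 'moment': [-0.027, -0.041, 0.025], 'grip_force': 0.0, 'opening': 1.0}
top [ 4.05785825e+02 -8.19609624e-01  1.09205429e+03] [-3.06203239 -0.00657731 -1.58062964]
stand 0.59 [ 551.7 -144.5    4.3]
bar 0.82 [ 553.1 -140.9  132.3]
bar_handle 0.78 [ 550.2 -145.8  127. ]
bar_collar 0.65 [ 555.  -145.   127.5]
bar_band 0.78 [ 556.1 -146.   126.3]
hanger 0.56 [571.4 292.   25.5]
hanger_saddle 0.96 [578.4 289.6  34.5]
hanger_tab 0.57 [574.9 289.9  28.6]
hanger_tab 0.44 [ 379.7 -284.8   20.8]
jar 0.69 [445.7 260.5  54.8]
driver 0.69 [ 551.8 -147.3  130.1]
driver 0.63 [ 377.4 -286.9   23.8]
side [436.73041362 748.17322991 631.37397061] [-2.16456323 -0.01482304 -3.07376105]
stand 0.63 [542.8 -70.9   5.4]
stand 0.61 [ 386.3 -276.5   16.4]
bar 0.59 [ 548.4 -109.8  132.4]
bar 0.52 [539.4 -73.3   7.7]
bar_handle 0.79 [ 554.2 -114.5  132.4]
bar_collar 0.62 [ 551.5 -109.7  128.1]
bar_band 0.86 [ 552.4 -115.4  129.5]
bar_band 0.39 [578.6 304.6  30.5]
hanger 0.71 [572.7 308.5  32.8]
hanger_saddle 0.82 [578.9 302.1  24.9]
hanger_saddle 0.2 [538.3 -73.5   4.5]
hanger_tab 0.69 [571.8 305.1  34.8]
jar 0.91 [444.7 278.2  47.2]
flask 0.98 [395.3  51.1  31.7]
driver 0.78 [ 383.  -280.2   16.6]
```

View pics/top0.png

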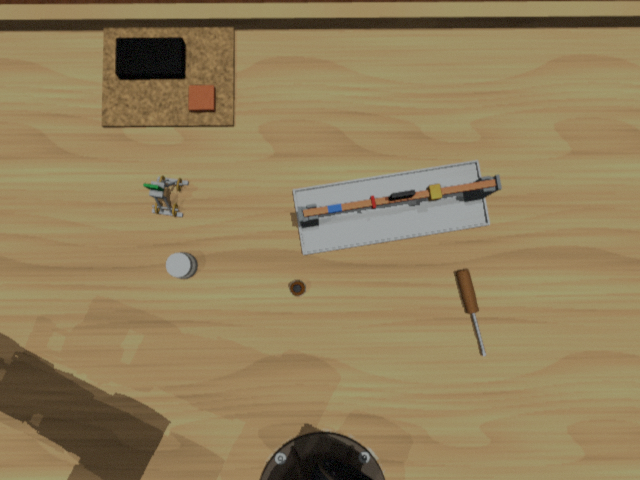

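View pics/side0.png

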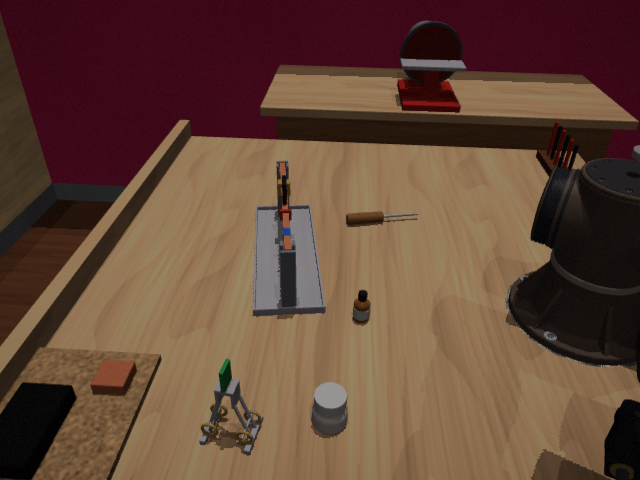

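The top view shows the rack at about (167,195) with its green tab at (153,186). The bar runs from its blue end (303,212) to (497,183), and the bottle is at (297,288). The side view shows the tab at (225,375). Next I'll measure these by colour and depth.

```bash
python3 - <<'E'
from h import *
def line(P,name):
    m=np.median(P,0);P=P[np.linalg.norm(P-m,axis=1)<250]
    c=P.mean(0);d=np.linalg.svd(P-c,full_matrices=0)[2][0]
    print(name,len(P),np.round(c,1),'dir',np.round(d,3),'min',np.round(P.min(0),1),'max',np.round(P.max(0),1))
for n in('top','side'):
    p=env.read_camera(n);h=cv2.cvtColor(p['img'],cv2.COLOR_RGB2HSV);H,S,V=[h[...,i].astype(int) for i in range(3)]
    A=np.zeros((480,640,3));v,u=np.nonzero(p['depth']>0);A[v,u]=cloud(p)
    box=lambda x0,x1,y0,y1,z0,z1:(A[...,0]>x0)&(A[...,0]<x1)&(A[...,1]>y0)&(A[...,1]<y1)&(A[...,2]>z0)&(A[...,2]<z1)
    B=box(480,640,-340,60,112,140)
    print(n)
    line(A[(H>40)&(H<85)&(S>120)&box(500,650,230,380,50,150)],'green')
    line(A[box(500,650,230,380,100,150)],'tab by z')
    line(A[box(500,650,230,380,4,90)],'rack low')
    line(A[(H>100)&(H<130)&(S>120)&B],'blue')
    line(A[((H<5)|(H>174))&(S>150)&box(480,640,-340,60,112,145)],'red')
    line(A[B],'bar')
    line(A[box(480,640,-340,60,150,190)],'handle z')
    line(A[(H>20)&(H<32)&(S>140)&box(480,640,-340,60,115,150)],'brass')
    line(A[box(480,640,-380,100,3,20)],'tray')
    line(A[box(370,420,20,90,5,90)],'flask')
    v0,v1,u0,u1=(150,250,120,220) if n=='top' else (340,470,180,290)
    cv2.imwrite(f'pics/rack_{n}.png',cv2.resize(p['img'][v0:v1,u0:u1,::-1],None,fx=4,fy=4,interpolation=2))
E
```

```text
top
green 60 [577.5 292.3 124.4] dir [0.122 0.514 0.849] min [574.8 281.6  99.6] max [581.7 306.3 134.3]
tab by z 101 [578.4 292.9 123.2] dir [-0.109 -0.263 -0.959] min [570.3 280.8 100.1] max [590.3 307.4 136.2]
rack low 568 [575.5 293.2  25.1] dir [-0.973  0.228  0.027] min [501.4 239.8   4. ] max [640.3 369.7  89.9]
blue 87 [535.7 -25.3 130.5] dir [-0.115  0.992  0.042] min [529.5 -36.9 115.9] max [541.4 -14.3 135.1]
red 35 [545.7 -92.1 135.8] dir [-0.989 -0.146 -0.003] min [536.4 -95.5 129.6] max [555.8 -88.8 138.9]
bar 1844 [ 554.  -140.3  129.9] dir [-0.15   0.989 -0.   ] min [ 515.1 -317.1  112.5] max [594.1  39.6 140. ]
handle z 166 [ 553.3 -137.5  170.7] dir [-0.156  0.982 -0.103] min [ 547.7 -158.7  150. ] max [ 561.1 -118.5  178.1]
brass 154 [ 561.5 -199.3  139.2] dir [-0.987 -0.069 -0.147] min [ 550.1 -210.1  126.1] max [ 573.7 -189.2  143.7]
tray 8707 [ 554.9 -140.8    6.4] dir [-0.105  0.994 -0.   ] min [ 480.  -378.7    3. ] max [639.9  98.   19.5]
flask 212 [398.7  43.5  41.2] dir [-0.063  0.106  0.992] min [384.2  24.4   5.1] max [413.2  80.6  62.3]
side
green 263 [5
[... 364 characters left out ...]
 min [529.4 -35.3 129.2] max [544.1 -11.9 133.6]
red 71 [547.1 -88.8 129.7] dir [-0.971 -0.174 -0.167] min [537.6 -95.1 115.8] max [556.8 -83.3 137.9]
bar 945 [546.8 -87.8 128.5] dir [-0.152  0.988 -0.005] min [ 515.  -313.5  112.1] max [594.   43.4 139.9]
handle z 92 [ 552.9 -126.5  167.9] dir [ 0.154 -0.893  0.423] min [ 547.8 -157.2  150. ] max [ 560.  -114.1  176.2]
brass 2 [ 562.6 -202.6  139.3] dir [-0.961  0.278 -0.016] min [ 552.  -205.7  139.2] max [ 573.3 -199.5  139.5]
tray 5169 [ 553.9 -114.5    6.2] dir [ 0.118 -0.993 -0.003] min [ 480.  -330.3    3. ] max [639.9  57.1  19.9]
flask 430 [398.2  54.2  32.9] dir [-0.02  -0.231  0.973] min [382.4  37.8   5.2] max [412.7  63.1  61. ]
```

View pics/rack_top.png

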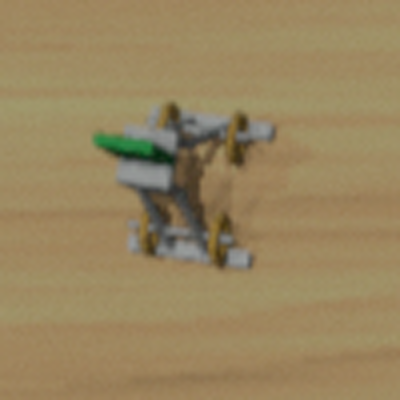

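The crop shows the green tab from (95,138) to (172,155) and the feet nearly parallel to it, so the rack is yawed about -0.1 to -0.2 rad. The bar's yaw is 0.152 and its handle is at (553,-138). I'll fit the rack's yaw next.

```bash
cat >> h.py <<'E'
def go(x,y,z,yaw):
    s=env.state();r=R.from_euler('xyz',s['tcp_rot']);t=R.from_euler('xyz',[np.pi,0,yaw])
    print('TCP',np.round(s['eef_pos'],1),'rot',np.round(s['tcp_rot'],3),'turn',np.round((r.inv()*t).as_rotvec(),3),'shift cm (after turn)',np.round(t.inv().apply(np.array([x,y,z])-s['eef_pos'])/10,2),'t',s['t'])
E
python3 - <<'E'
from h import *
for n in('top','side'):
    p=env.read_camera(n)
    P=cloud(p);P=P[(np.abs(P[:,0]-575)<60)&(np.abs(P[:,1]-297)<60)&(P[:,2]>4)&(P[:,2]<140)]
    for nm,lo,hi in(('tab',102,140),('foot',4,14)):
        Q=P[(P[:,2]>lo)&(P[:,2]<hi)]
        r=cv2.minAreaRect(Q[:,:2].astype(np.float32));b=np.polyfit(Q[:,1],Q[:,0],1)
        print(n,nm,len(Q),np.round(r[0],1),np.round(r[1],1),round(r[2],1),'dx/dy',np.round(b[0],3))
go(578,295.5,232.9,1.571-.13)
E
```

```text
top tab 98 [579.6 294.2] [26.2  6.3] 81.8 dx/dy 0.124
top foot 225 [575.4 299.7] [123.6 105.3] 5.0 dx/dy -0.215
side tab 271 [578.3 297.2] [27.4  6.8] 78.0 dx/dy 0.218
side foot 428 [578.5 297. ] [61.6 73.1] 81.1 dx/dy -0.08
TCP [232.3 580.3 233.5] rot [3.142 0.    2.761] turn [ 0.   -0.    1.32] shift cm (after turn) [-23.76  37.97   0.06] t 1.4
```

The sizes match: tab 26 x 6 mm, feet 61.6 x 73 mm. The rack is centred at (578.5, 296.5) with yaw about -0.155, so tool yaw 1.415.

```bash
python3 -m inch '[[0,0,0.168,0,0,0,-1],[0,0,0.168,0,0,0,-1],[0,0,0.168,0,0,0,-1],[0,0,0.168,0,0,0,-1],[0,0,0.168,0,0,0,-1],[0,0,0.168,0,0,0,-1],[0,0,0.168,0,0,0,-1],[0,0,0.168,0,0,0,-1],[0,0,0,-2.4,4,0,-1],[0,0,0,-2.4,4,0,-1],[0,0,0,-2.4,4,0,-1],[0,0,0,-2.4,4,0,-1],[0,0,0,-2.4,4,0,-1],[0,0,0,-2.4,4,0,-1],[0,0,0,-2.4,4,0,-1],[0,0,0,-2.4,4,0,-1],[0,0,0,-2.4,4,0,-1],[0,0,0,0,0,0,-1]]'
python3 - <<'E'
from h import *
go(578.5,296.5,116,1.416)
p=env.read_camera('wrist');cv2.imwrite('pics/wr.png',p['img'][:,:,::-1])
print(p['position'],p['fx'],p['cx'],p['cy'])
for t in('hanger_tab','hanger_saddle','hanger'):
    for r in env.find_in(p,t)[:2]: print(t,r['score'],w(p,r['centre']))
E
```

```text
t: 3.65
eef_pos: [556.8, 309.5, 233.1]
tcp_rot: [3.141, 0.0, 1.413]
ft_force: [-0.4, -0.2, -1.0]
opening: 1.001
grip_force: 0.0
TCP [556.8 309.5 233.1] rot [3.141 0.    1.413] turn [ 0.     0.    -0.003] shift cm (after turn) [-0.95  2.35 11.71] t 3.65
[568.0489971  379.57778266 386.30280636] 371.64829954431775 319.3227312891498 240.48693364048853
hanger_tab 0.59 [579.0877058  305.14881088  37.54913244]
hanger_saddle 0.69 [580.56376717 300.42657311  38.3868157 ]
hanger 0.66 [576.24893046 296.85893564  37.72037214]
```

View pics/wr.png

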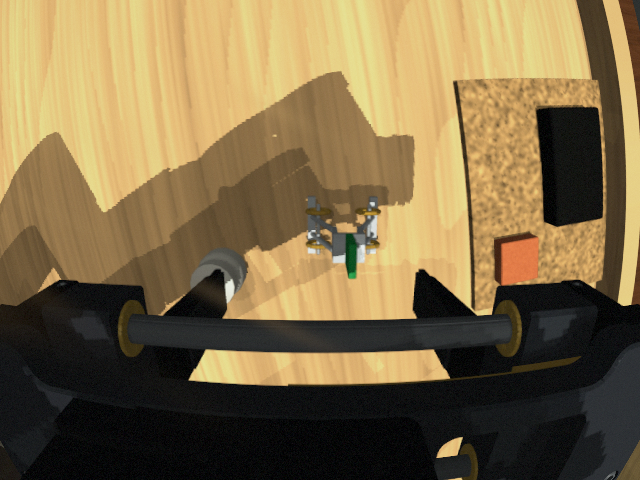

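The wrist view shows the tab at (351,258) and the feet square to the gripper, so the yaw is right. The jar at (220,275) is clear. Next I'll centre, descend and grip.

```bash
python3 -m inch '[[0,0,0,-0.95,2.35,0,-1],[0,0,0,0,0,2,-1],[0,0,0,0,0,3,-1],[0,0,0,0,0,3,-1],[0,0,0,0,0,2.5,-1],[0,0,0,0,0,1.2,-1],[0,0,0,0,0,0,-1],[0,0,0,0,0,0,1],[0,0,0,0,0,0,1],[0,0,0,0,0,0,1],[0,0,0,0,0,0,1],[0,0,0,0,0,0,1],[0,0,0,0,0,0,1],[0,0,0,0,0,0,1]]'
```

```text
t: 5.6
eef_pos: [576.6, 298.6, 116.4]
tcp_rot: [-3.142, -0.0, 1.417]
ft_force: [0.3, 0.4, 0.6]
opening: 0.318
grip_force: 0.0
```

```bash
python3 -m inch '[[0,0,0,0,0,0,1],[0,0,0,0,0,0,1],[0,0,0,0,0,0,1],[0,0,0,0,0,0,1],[0,0,0,0,0,0,1],[0,0,0,0,0,0,1]]'
```

```text
t: 6.35
eef_pos: [576.6, 298.6, 116.4]
tcp_rot: [-3.141, -0.0, 1.417]
ft_force: [-0.0, -0.1, -2.1]
opening: 0.059
grip_force: 30.0
```

```bash
python3 -m inch '[[0,0,0,0,0,-1,1],[0,0,0,0,0,-2,1],[0,0,0,0,0,-3,1],[0,0,0,0,0,-3,1],[0,0,0,0,0,-3,1],[0,0,0,0,0,-2.5,1],[0,0,-0.1,0,0,-1.5,1],[0,0,-0.1,0,0,0,1],[0,0,-0.106,0,0,0,1],[0,0,0,0,0,0,1]]'
python3 - <<'E'
from h import *
go(536.8,-31.2,275,1.723)
p=env.read_camera('side');P=cloud(p);P=P[(np.abs(P[:,0]-577)<70)&(np.abs(P[:,1]-299)<70)&(P[:,2]>140)&(P[:,2]<235)]
print(P.min(0),P.max(0)); cv2.imwrite('pics/lift.png',p['img'][:,:,::-1])
E
```

```text
t: 7.6
eef_pos: [576.6, 298.6, 277.2]
tcp_rot: [3.141, -0.0, 1.722]
ft_force: [0.5, -0.1, -1.2]
opening: 0.062
grip_force: 30.0
TCP [576.6 298.6 277.2] rot [ 3.141 -0.     1.722] turn [ 0.001 -0.    -0.001] shift cm (after turn) [-31.99  -8.93   0.22] t 7.6
[536.79430901 262.58323343 159.93287005] [616.55446372 332.77842057 234.97198884]
```

View pics/lift.png

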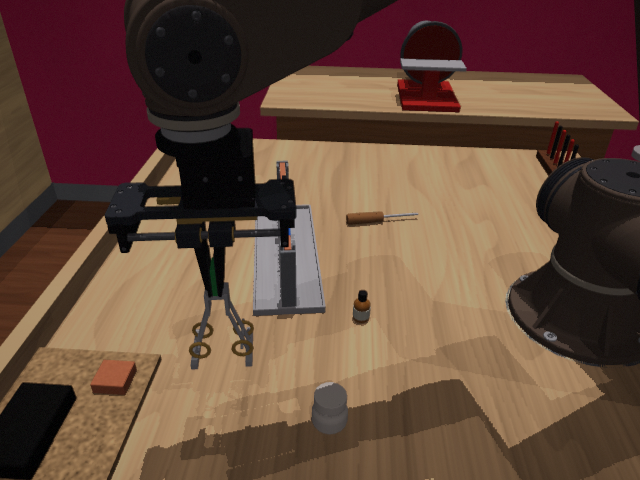

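The rack is held upright with its feet at about z = 160. Now I'll carry it over the band.

```bash
python3 -m inch '[[0,0,0,-2,-0.6,0,1],[0,0,0,-4,-1,0,1],[0,0,0,-4,-1,0,1],[0,0,0,-4,-1.2,0,1],[0,0,0,-4,-1.2,0,1],[0,0,0,-4,-1.2,0,1],[0,0,0,-4,-1.2,0,1],[0,0,0,-3,-0.8,0,1],[0,0,0,-2,-0.5,0,1],[0,0,0,-1,-0.23,0,1],[0,0,0,0,0,0,1],[0,0,0,0,0,0,1]]'
python3 - <<'E'
from h import *
go(536.8,-31.2,158,1.723)
for n in('side','top'):
    p=env.read_camera(n);P=cloud(p)
    # bar frame
    c=np.array([553.2,-138]);ey=np.array([-.1515,.9885]);ex=np.array([.9885,.1515])
    B=np.c_[(P[:,:2]-c)@ex,(P[:,:2]-c)@ey,P[:,2]]
    for nm,z0,z1 in(('foot',155,172),('legs',190,235),('bar',115,133.5),('handle',155,182)):
        m=(np.abs(B[:,0])<60)&(B[:,2]>z0)&(B[:,2]<z1)&((np.abs(B[:,1]-108)<55) if nm in('foot','legs') else (np.abs(B[:,1])<25) if nm=='handle' else (np.abs(B[:,1])<140)&(np.abs(B[:,0])<12))
        if m.sum()>5: print(n,nm,m.sum(),np.round(np.percentile(B[m],[1,50,99],axis=0),1).tolist())
    if n=='side':cv2.imwrite('pics/over.png',p['img'][100:400,150:450,::-1].repeat(2,0).repeat(2,1))
E
```

```text
t: 9.15
eef_pos: [536.8, -30.8, 276.4]
tcp_rot: [3.142, -0.0, 1.723]
ft_force: [-0.2, 0.2, -1.7]
opening: 0.06
grip_force: 30.0
TCP [536.8 -30.8 276.4] rot [ 3.142 -0.     1.723] turn [ 0. -0. -0.] shift cm (after turn) [-0.04 -0.   11.84] t 9.15
side foot 169 [[-34.8, 78.5, 159.7], [-14.1, 125.9, 168.2], [35.9, 138.2, 171.7]]
side legs 225 [[-28.0, 92.5, 190.0], [11.6, 116.6, 209.9], [27.6, 125.9, 233.8]]
side bar 362 [[-10.0, -118.0, 115.6], [1.5, 52.6, 130.6], [11.0, 138.7, 133.3]]
side handle 86 [[-2.6, -18.3, 155.5], [1.5, 16.3, 173.5], [5.2, 23.9, 176.5]]
top bar 405 [[-11.6, -138.7, 117.7], [0.1, -88.4, 130.4], [9.6, -23.9, 133.4]]
top handle 13 [[-3.2, -20.8, 163.2], [0.2, -18.6, 174.1], [5.1, -17.2, 176.5]]
```

View pics/over.png

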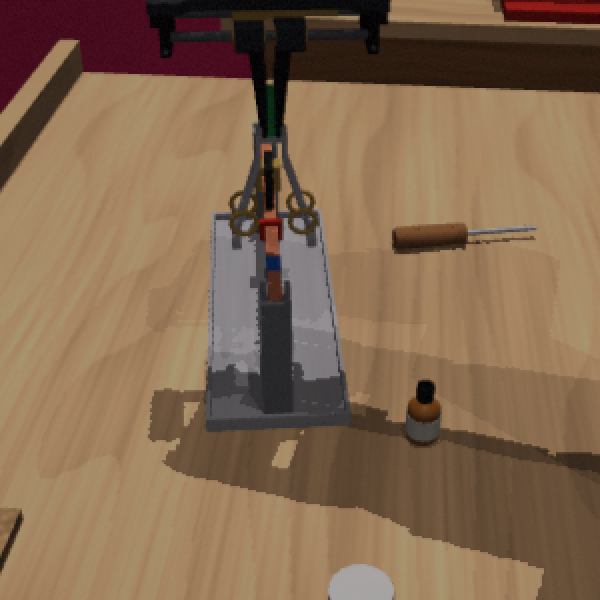

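The rack is centred astride the bar to within about 1 mm, at bar y of about 108. I'll lower it and watch the force.

```bash
python3 -m inch '[[0,0,0,0,0.05,1,1],[0,0,0,0,0,2,1],[0,0,0,0,0,2,1],[0,0,0,0,0,2,1],[0,0,0,0,0,1.5,1],[0,0,0,0,0,1,1],[0,0,0,0,0,0.7,1],[0,0,0,0,0,0.5,1],[0,0,0,0,0,0.4,1],[0,0,0,0,0,0,1],[0,0,0,0,0,0,1]]'
```

```text
t: 10.62
eef_pos: [537.4, -31.2, 165.7]
tcp_rot: [3.141, 0.0, 1.723]
ft_force: [-0.6, 0.5, -1.5]
opening: 0.063
grip_force: 30.0
```

```bash
python3 -m inch '[[0,0,0,0,0,0.3,1],[0,0,0,0,0,0.2,1],[0,0,0,0,0,0.2,1],[0,0,0,0,0,0,1],[0,0,0,0,0,0,1]]'
```

```text
t: 11.25
eef_pos: [537.3, -31.2, 158.4]
tcp_rot: [3.142, -0.0, 1.723]
ft_force: [0.3, 1.0, -1.0]
opening: 0.06
grip_force: 30.0
```

```bash
python3 -m inch '[[0,0,0,0,0,0.1,1],[0,0,0,0,0,0,1],[0,0,0,0,0,0,1]]'; python3 -m inch '[[0,0,0,0,0,0.1,1],[0,0,0,0,0,0,1],[0,0,0,0,0,0,1]]'
```

```text
t: 11.62
eef_pos: [537.4, -31.2, 157.7]
tcp_rot: [3.141, 0.0, 1.723]
ft_force: [-1.4, 0.2, 3.5]
opening: 0.063
grip_force: 30.0
t: 12.0
eef_pos: [537.5, -31.2, 157.6]
tcp_rot: [3.14, 0.0, 1.723]
ft_force: [-4.3, 0.8, 14.9]
opening: 0.065
grip_force: 30.0
```

Contact came at z of about 158, as expected for the seated rack. I'll ease the pressure, hold for a moment, then slide towards the collar.

```bash
python3 -m inch '[[0,0,0,0,0,-0.1,1],[0,0,0,0,0,0,1],[0,0,0,0,0,0,1],[0,0,0,0,0,0,1],[0,0,0,-0.3,0,0,1],[0,0,0,-0.3,0,0,1],[0,0,0,-0.3,0,0,1],[0,0,0,-0.3,0,0,1],[0,0,0,0,0,0,1]]'
```

```text
t: 13.12
eef_pos: [539.4, -43.0, 157.7]
tcp_rot: [3.141, -0.0, 1.723]
ft_force: [-0.8, 0.6, 6.2]
opening: 0.061
grip_force: 30.0
```

```bash
python3 -m inch '[[0,0,0,-0.3,0,0,1],[0,0,0,-0.3,0,0,1],[0,0,0,-0.3,0,0,1],[0,0,0,-0.3,0,0,1],[0,0,0,-0.3,0,0,1],[0,0,0,-0.3,0,0,1],[0,0,0,-0.3,0,0,1],[0,0,0,-0.3,0,0,1],[0,0,0,-0.3,0,0,1],[0,0,0,0,0,0,1],[0,0,0,0,0,0,1]]'
python3 - <<'E'
from h import *
go(553.2-.1515*62,-138+.9885*62,158,1.723)
p=env.read_camera('side');cv2.imwrite('pics/slide.png',p['img'][180:330,220:370,::-1].repeat(4,0).repeat(4,1))
E
```

```text
t: 14.5
eef_pos: [543.5, -69.6, 157.7]
tcp_rot: [3.141, -0.0, 1.723]
ft_force: [-0.1, 0.7, 5.0]
opening: 0.064
grip_force: 30.0
TCP [543.5 -69.6 157.7] rot [ 3.141 -0.     1.723] turn [ 0.001 -0.    -0.   ] shift cm (after turn) [-0.71 -0.08 -0.03] t 14.5
```

View pics/slide.png

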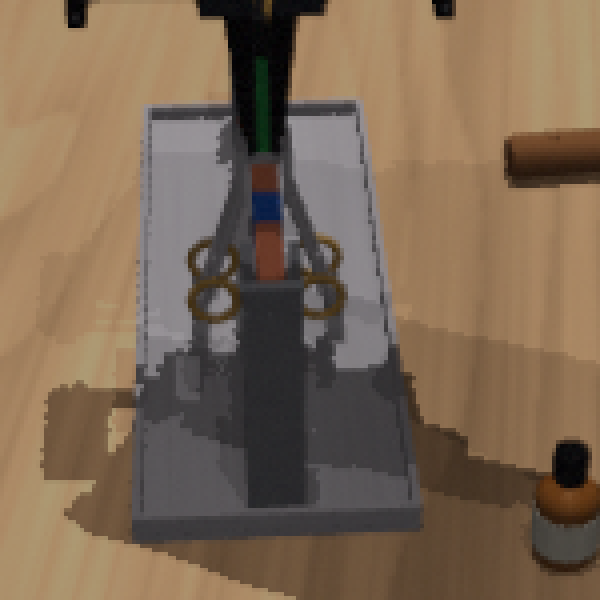

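The rack is upright and centred on the bar, with its saddle at (265,160) and the blue band now clear at (265,207). I'll slide it on in 1 mm steps until the collar pushes back.

```bash
python3 -m inch '[[0,0,0,-0.2,0,0,1],[0,0,0,-0.2,0,0,1],[0,0,0,-0.1,0,0,1],[0,0,0,0,0,0,1],[0,0,0,0,0,0,1]]'; python3 -m inch '[[0,0,0,-0.1,0,0,1],[0,0,0,0,0,0,1],[0,0,0,0,0,0,1]]';python3 -m inch '[[0,0,0,-0.1,0,0,1],[0,0,0,0,0,0,1],[0,0,0,0,0,0,1]]'
```

```text
t: 15.18
eef_pos: [544.2, -74.3, 157.7]
tcp_rot: [3.141, -0.001, 1.723]
ft_force: [-0.4, 3.1, 6.0]
opening: 0.063
grip_force: 30.0
t: 15.55
eef_pos: [544.2, -75.0, 157.7]
tcp_rot: [3.141, -0.001, 1.723]
ft_force: [-1.0, 5.9, 5.9]
opening: 0.066
grip_force: 30.0
t: 15.92
eef_pos: [544.3, -76.0, 157.6]
tcp_rot: [3.141, -0.001, 1.723]
ft_force: [-1.8, 5.7, 6.0]
opening: 0.065
grip_force: 30.0
```

A steady 6 N push means the collar has been reached and the bar is taking up its play. Now I'll release and rise.

```bash
python3 -m inch '[[0,0,0,0,0,0,-1],[0,0,0,0,0,0,-1],[0,0,0,0,0,0,-1],[0,0,0,0,0,0,-1],[0,0,0,0,0,0,-1],[0,0,0,0,0,0,-1],[0,0,0,0,0,0,-1],[0,0,0,0,0,-2,-1],[0,0,0,0,0,-3,-1],[0,0,0,0,0,-3,-1],[0,0,0,0,0,-3,-1],[0,0,0,0,0,0,-1],[0,0,0,0,0,0,-1]]'
python3 - <<'E'
from h import *
c=np.array([553.2,-138]);ey=np.array([-.1515,.9885]);ex=np.array([.9885,.1515])
for n in('side','top'):
    p=env.read_camera(n);P=cloud(p)
    B=np.c_[(P[:,:2]-c)@ex,(P[:,:2]-c)@ey,P[:,2]]
    for nm,z0,z1,y0,y1 in(('foot',40,52,20,110),('tab',145,180,40,90),('handle',150,182,-35,30)):
        m=(np.abs(B[:,0])<45)&(B[:,2]>z0)&(B[:,2]<z1)&(B[:,1]>y0)&(B[:,1]<y1)
        if m.sum()>5: print(n,nm,m.sum(),np.round(np.percentile(B[m],[1,50,99],axis=0),1).tolist())
go(*(c-1.5*ey),158,1.723)
p=env.read_camera('side');cv2.imwrite('pics/rel.png',p['img'][150:350,200:400,::-1].repeat(3,0).repeat(3,1))
E
```

```text
t: 17.55
eef_pos: [543.9, -76.6, 266.7]
tcp_rot: [-3.141, -0.0, 1.723]
ft_force: [0.3, 0.4, -0.3]
opening: 0.998
grip_force: 0.0
side foot 131 [[-34.6, 34.1, 40.8], [-17.3, 80.0, 48.8], [36.7, 93.0, 51.9]]
side tab 61 [[-1.1, 50.8, 145.3], [1.5, 73.0, 165.3], [3.7, 76.4, 174.0]]
side handle 85 [[-2.6, -17.4, 150.6], [1.5, 15.3, 172.9], [5.1, 21.9, 176.0]]
TCP [543.9 -76.6 266.3] rot [-3.140e+00 -1.000e-03  1.723e+00] turn [-0.002 -0.001 -0.   ] shift cm (after turn) [-6.36 -0.02 10.83] t 17.65
```

View pics/rel.png

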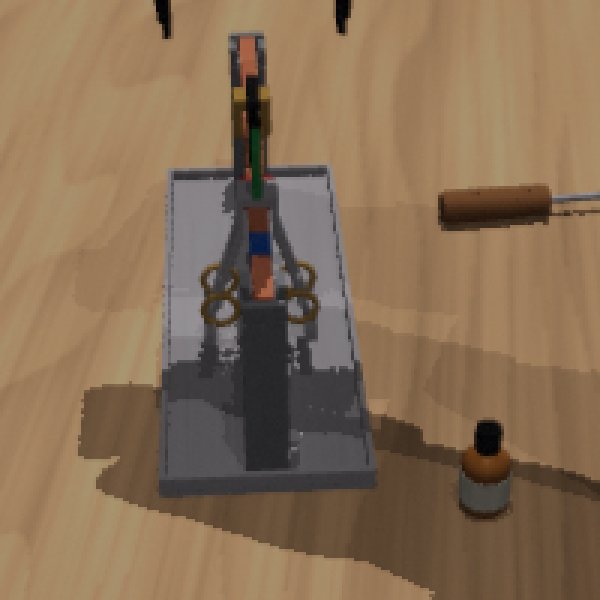

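The rack hangs upright on the bar, released, with its tab at (256,160) against the red collar at (258,178). Now I'll grip the handle.

```bash
python3 -m inch '[[0,0,0,-2,0,0,-1],[0,0,0,-3,0.05,0,-1],[0,0,0,-1.35,0,0,-1],[0,0,0,0,0,2,-1],[0,0,0,0,0,3,-1],[0,0,0,0,0,3,-1],[0,0,0,0,0,2,-1],[0,0,0,0,0,0.8,-1],[0,0,0,0,0,0,-1],[0,0,0,0,0,0,1],[0,0,0,0,0,0,1],[0,0,0,0,0,0,1],[0,0,0,0,0,0,1],[0,0,0,0,0,0,1],[0,0,0,0,0,0,1],[0,0,0,0,0,0,1],[0,0,0,0,0,0,1],[0,0,0,0,0,0,1],[0,0,0,0,0,0,1],[0,0,0,0,0,0,1]]'
python3 -m inch '[[0,0,0,0,0,0,1],[0,0,0,0,0,0,1],[0,0,0,0,0,0,1]]'
```

```text
t: 20.2
eef_pos: [554.4, -139.3, 159.4]
tcp_rot: [-3.142, -0.0, 1.723]
ft_force: [-0.3, 0.3, -0.1]
opening: 0.081
grip_force: 30.0
t: 20.58
eef_pos: [554.4, -139.3, 159.4]
tcp_rot: [-3.142, -0.0, 1.723]
ft_force: [0.5, -0.4, -0.7]
opening: 0.08
grip_force: 30.0
```

The grip is on: opening 0.08 (about 8 mm) at 30 N. I'll lift gently.

```bash
python3 -m inch '[[0,0,0,0,0,-0.2,1],[0,0,0,0,0,-0.4,1],[0,0,0,0,0,-0.6,1],[0,0,0,0,0,-0.8,1],[0,0,0,0,0,-0.9,1],[0,0,0,0,0,-0.9,1],[0,0,0,0,0,-0.9,1],[0,0,0,0,0,-0.9,1],[0,0,0,0,0,-0.9,1],[0,0,0,0,0,-0.9,1],[0,0,0,0,0,-0.9,1],[0,0,0,0,0,-0.7,1],[0,0,0,0,0,-0.5,1],[0,0,0,0,0,-0.3,1],[0,0,0,0,0,-0.2,1],[0,0,0,0,0,0,1],[0,0,0,0,0,0,1],[0,0,0,0,0,0,1],[0,0,0,0,0,0,1],[0,0,0,0,0,0,1]]'
python3 - <<'E'
from h import *
c=np.array([553.2,-138]);ey=np.array([-.1515,.9885]);ex=np.array([.9885,.1515])
p=env.read_camera('side');P=cloud(p);B=np.c_[(P[:,:2]-c)@ex,(P[:,:2]-c)@ey,P[:,2]]
for nm,z0,z1,y0,y1 in(('foot',132,155,20,110),('tab',245,276,45,85),('barend+',222,236,120,175),('bar-',222,236,-175,-120)):
    m=(np.abs(B[:,0])<45)&(B[:,2]>z0)&(B[:,2]<z1)&(B[:,1]>y0)&(B[:,1]<y1)
    if m.sum()>5: print(nm,m.sum(),np.round(np.percentile(B[m],[1,50,99],axis=0),1).tolist())
cv2.imwrite('pics/up.png',p['img'][80:330,180:430,::-1].repeat(2,0).repeat(2,1))
E
```

```text
t: 23.08
eef_pos: [554.4, -139.3, 259.4]
tcp_rot: [-3.142, -0.0, 1.723]
ft_force: [0.3, 0.1, -5.3]
opening: 0.082
grip_force: 30.0
foot 171 [[-34.2, 39.2, 141.5], [-14.1, 79.6, 149.7], [37.0, 92.8, 154.9]]
tab 81 [[-1.1, 46.8, 245.2], [1.6, 72.8, 265.3], [4.6, 76.3, 273.6]]
barend+ 150 [[-4.7, 121.6, 222.3], [1.6, 150.5, 230.8], [7.4, 170.8, 232.5]]
bar- 20 [[-3.4, -168.6, 229.3], [-0.8, -155.2, 230.7], [2.6, -135.5, 232.3]]
```

View pics/up.png

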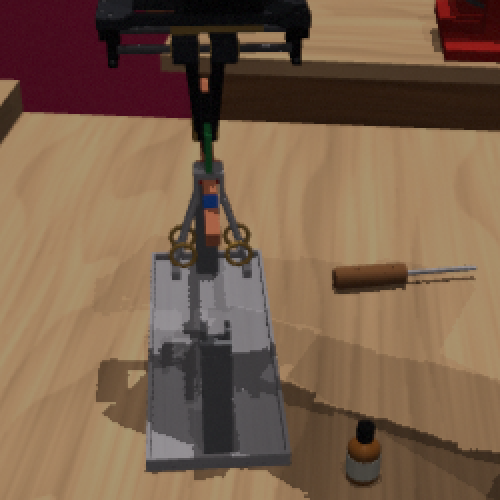

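The bar is up and level: the blue end at (210,240) reads z of about 231, the same as the far end. The rack hangs upright at (205,170) and nothing touches the forks. I'm handing it in.

```bash
python3 -c "
from cell import env
print(env.job_done())"
```

```text
the job is handed in; nothing more can be done
None
```

The job is handed in, with no verdict returned: the rack was hooked at the blue band, slid to the red collar and released, and the bar is held level about 100 mm above the forks with the rack hanging on it.

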